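Click the battery pack into the workshop charging dock

ROBOT

A 7-joint arm with a two-finger parallel gripper is mounted at the origin on the work surface. World frame = base frame: x ahead of the robot, y to its left, z up, the work surface at z = 0. Lengths are in m, angles in degrees, forces in N, time in s.
With the tool pointing down it reaches from about 0.425 to 0.875 m from the base axis. Payload 4.7 kg.
Tool frame: the origin (TCP) lies midway between the tips of the shut fingers; the grasp point (between the pads) lies 19 mm behind it; z points along the fingers, y is the line along which they close (so a half turn about z gives the same grasp; the last joint's range is limited). The gripper opens to 87 mm and grips with 3 to 60 N. Pads are 19 mm wide; open, the fingers measure 117 mm over their backs; the gripper's body (75 mm by 190 mm) begins 51 mm behind the grasp point.
Start: joints at [67.443, 18.392, -4.016, 83.108, 1.295, 78.541, -3.26], TCP at [0.258, -0.597, 0.188] pointing down, gripper open.
Joint ranges: [-163.93, 163.93], [-17.29, 119.83], [-79.2, 71.16], [3.27, 140.29], [-89.18, 269.18], [5.43, 117.66], [-154.24, 154.24]. Speed limits (degrees/s): [147.25, 147.25, 180, 180, 180, 180, 180].

INTERFACE

Orientations are given as [roll, pitch, yaw] about the fixed x, y, z axes, in that order (R = Rz(yaw) Ry(pitch) Rx(roll)).
In Python, from cell import env, viewer, boxes_of, masks_of gives the robot as it stands. The module is installed in compiled form; this text tells all that it offers.
- The arm moves only by the tool apply_moves, never from a script. Its argument "moves" is a list of rows, each a list of 7 numbers: the shift along the tool's x, y, z scaled (see below), then the turn, a rotation vector about the tool's x, y, z scaled (see below), then the opening, from 0 (shut) to 1 (fully open). A call has 1 to 20 rows; each row is the pose to reach, as a shift and turn from the pose commanded when the call began, along the tool's axes at that moment; what a row does not reach only later rows make up. The controller multiplies each number of a shift by 0.2 m and each number of a turn by 1.5 rad. A row lasts 1/10 s, in which the tool goes at most 50 mm and 8.59 degrees, less where a joint would pass 70% of its speed; a pose out of reach is approached as far as the arm can. A call with a number of a shift or a turn outside -1 to 1 is refused whole. A call with a gripper value outside its range is refused whole. The fingers move at their own pace and stop on an object; "grip_force" is the grip in N (left out, the last holds). Time passes only in rows, so rows that repeat a pose let the fingers close. It gives the time, the measured TCP pose, the force, the opening and the grip force at its end, in the units of the state.
- env.get_obs(): the state, without advancing time (a new reading comes with each control period).
- viewer.read_camera(name): name is "scene" or "top" or "wrist"; returns the picture (384x512x3 uint8, red, green, blue); there is no depth.
- viewer.get_calibration(name): a dict with "fov_y" (degrees; the focal length in pixels is half the picture's height over the tangent of half this angle, whatever the lens; pixels are square), "cx", "cy" (the principal point, pixels), "position" and "orientation" of the camera in the world. Camera axes: x right, y up, looking along -z (the intrinsics and any distortion apply to the point x, -y, -z); pixel columns grow to the right and rows downward; lengths in m; the calibration is good to about 2 mm. A picture is of the moment at which its call begins: read the wrist's pose just before it. get_calibration takes no time and is no camera call; for the wrist camera it gives the pose at the moment of the call.
- env.sign_off(): hands the job in; it is judged then, once.
Trained networks look in the newest picture that a camera, given by its name, has taken for a name from the list of things; names that differ only in an ending like _2 or _b are one class to them, and where a whole thing is asked for, a point or a joint stands for the part that bears it (a point fixed in the world has none). Each returns a list of dicts, best first, with "conf" (0 to 1); they miss things now and then, are a little off and sometimes report something else, mostly with a low value. They report only what shows in the picture. A call takes as long as a camera call. They do not tell look-alikes from the thing itself.
- boxes_of(camera, target): "location" ([column, row] in pixels, amid what is visible of it).
- masks_of(camera, target): "pixels" (384x512 bool, what is visible of it) and "location" ([column, row] in pixels, amid what is visible of it).
The state is a dict: "time_s": time; "qpos": joint angles; "joint_velocities": joint speeds; "effort": joint torques, N m; "tool_pos": TCP position; "tool_rot": TCP orientation; "force": force on the tool from outside, world axes, zero at the start; "wrist_torque": the same for the moment, N m; "grip_width": finger opening in m; "grasp_force": force on a finger pad.
Only numpy, scipy, OpenCV 4.12 (cv2) and the standard library are available. Lean on these libraries where they do the work, as an engineer would, in place of code of your own. Each camera call takes 0.05 s, during which the arm holds its last target. There are 200 camera calls.

TASK

Take the orange battery pack that stands on the bench, put it stem down into the bay of the charging dock on the robot's left and press it straight down until the dock's push-push latch clicks, and press again if it springs back up, so that in the end it stays locked down by itself. Press gently, never harder than 25 N, and leave the other things on the bench where they are.

Things in the scene. Friction and masses are not known exactly. Their poses are not given: they have to be found in the camera images.
- pack: Orange and black battery pack standing upright, 0.15 to 0.31 kg, 100 mm tall: black stem 34 x 48 mm (its x, y), 54 mm tall, under an orange head 44 x 56 mm, 46 mm tall. Origin: centre of the stem's underside; z up. Fits the bay either way round (half turn). Grip the head across its 44 mm (along its x), 24 mm or more above the head's underside, so that the fingers clear the dock.
- dock_a: One of two identical black charging docks fixed to the bench on rubber feet, one left (y > 0), one right; which is where changes. 100 x 110 x 80 mm (its x, y, z). Origin: centre of its underside, 3 to 15 mm above the bench; z up. In its middle a bay open at the top, 36.4 mm along x by 50.4 mm along y (1.2 mm play each side of the stem, pack x along dock x).
- dock_b: The other dock, outwardly the same. In both, the bay's floor is a spring carriage with a push-push latch, locking 7 mm below its raised place. How deep it sits differs from dock to dock: its top is 32 to 42 mm below the rim when raised, so height alone does not tell the state. At the start it may be raised or locked. The pack only stands on it and can be lifted out.
- mouth_a (a point): Centre of dock_a's bay mouth, at the height of the grey rim, 80 mm above the dock's origin; axes as the dock's. A yellow 45 degree lead-in, 6 mm deep, widens the bay here to 48 x 62 mm. The raised carriage resists with 6 N, growing by 0.4 N per mm pressed.
- mouth_b (a point): The same point of dock_b. In both docks, pushing the carriage 9.5 mm below its raised place (2.5 mm below locked; about 10 N) and letting go toggles the latch: a raised one stays locked down, a locked one rises all the way (let it, before pressing again). A rubber stop begins 10 mm below the raised place; there the force passes 25 N within about 1.5 mm.
- spare: Blue and black spare battery pack of the same size, lying on its side behind; leave it. Origin on its underside, at the middle of its length.
- glue: White glue bottle, 56 mm across, 170 mm tall; leave it. Origin: centre of its underside.
- jar: Amber jar with a steel cap, 68 mm across, 90 mm tall; leave it. Origin: centre of its underside.
- driver: Red screwdriver lying at the left; leave it. Origin on its underside near the middle.
- hammer: Hammer lying at the right; leave it. Origin on its underside near the middle.
- handle: Pale wooden tool handle blank, 170 mm long, 26 mm high, lying at the back right; leave it. Origin on its underside.
- blank: Brown wood block 140 x 60 x 30 mm at the back left; leave it. Origin: centre of its underside.
Things that resemble listed ones, but are neither listed nor needed, are in the scene too. What is shaped like the pack but green or pink is not meant.

How it is judged:
By the outcome, as a careful person would: the job done as asked, in the order asked, and still so for the second after the job is handed in, with the robot touching nothing.
It also fails if it takes over 58 s, if anything falls off the work surface, if the arm or the gripper's body presses on something with over 40 N, if the wrist force passes 120 N, or if a joint passes its speed limit or range.

## Working session

There is one attempt and no reset: what is moved stays moved. The work goes in short steps, Python scripts to look and compute and a tool call to move; the robot and the scene stay as the last step left them, time stands still between calls to the robot, and variables do not carry over. Pictures are saved under pics/ and viewed, at most 10 in all, crops included, and the job is handed in when it is done.

Besides the shell and the picture viewer there is one more tool, called after "Request:" as a command line: name --pt "numbers of a row" for each row, then --argument value for the rest. apply_moves: Moves the arm, as the interface text tells. Shifts and turns lie within -1 to 1; 1 stands for 0.2 m of shift or 1.5 rad of turn. Its arguments: {"type":"object","properties":{"moves":{"type":"array","items":{"type":"array","items":{"type":"number","minimum":-1,"maximum":1}}},"grip_force":{"type":"number"}},"required":["moves"]}

```bash
mkdir -p pics
python3 - <<'E'
from cell import env, viewer, boxes_of, masks_of
import cv2, numpy as np
o=env.get_obs(); print({k:np.round(v,3).tolist() for k,v in o.items()})
for c in ["top","scene"]:
    im=viewer.read_camera(c); cv2.imwrite(f"pics/{c}0.png",im[:,:,::-1])
    k=viewer.get_calibration(c); print(c,k)
    for t in ["pack","dock_a","mouth_a","spare"]:
        print(t,[(np.round(d["location"],1).tolist(),round(d["conf"],2)) for d in boxes_of(c,t)])
E
python3 -c "
import cv2,numpy as np
a=cv2.imread('pics/top0.png');cv2.imwrite('pics/top0b.png',cv2.resize(a,(800,600)))"
```

```text
{'time_s': 0.0, 'qpos': [67.443, 18.439, -4.013, 83.175, 1.297, 78.54, -3.259], 'joint_velocities': [-0.048, -0.063, -0.043, -0.006, 0.025, -0.015, 0.006], 'effort': [0.001, -49.128, -0.403, -31.253, -0.064, 0.044, 0.0], 'tool_pos': [0.257, -0.596, 0.187], 'tool_rot': [-179.892, 0.008, 23.366], 'force': [-0.7, 0.405, -0.6], 'wrist_torque': [-0.002, -0.017, -0.033], 'grasp_force': 0.0, 'grip_width': 0.087}
top {'fov_y': 52.97946558019619, 'cx': 249.80070124699418, 'cy': 192.9135387420496, 'position': array([0.41296419, 0.00578646, 1.1589808 ]), 'orientation': array([ 10.78777376,  -1.20216463, -89.34814017])}
pack [([208.5, 198.6], 0.93), ([262.5, 246.7], 0.89), ([221.1, 254.4], 0.77), ([239.0, 210.8], 0.53)]
dock_a [([157.4, 218.5], 0.94), ([309.8, 227.4], 0.91)]
mouth_a [([158.2, 218.1], 0.61), ([310.7, 227.7], 0.58)]
spare [([241.8, 161.6], 0.58)]
scene {'fov_y': 45.011193426504306, 'cx': 256.72695059917055, 'cy': 190.7771389246196, 'position': array([1.49345955, 0.49730424, 1.38507575]), 'orientation': array([ 38.1769687 ,   0.21773366, 119.92826528])}
pack [([267.3, 189.4], 0.84), ([266.1, 167.5], 0.71), ([288.4, 205.2], 0.71)]
dock_a [([230.5, 165.4], 0.84), ([327.7, 215.3], 0.73)]
mouth_a [([228.4, 161.3], 0.94), ([329.8, 212.1], 0.66)]
spare [([246.2, 226.1], 0.58)]
```

View pics/top0b.png

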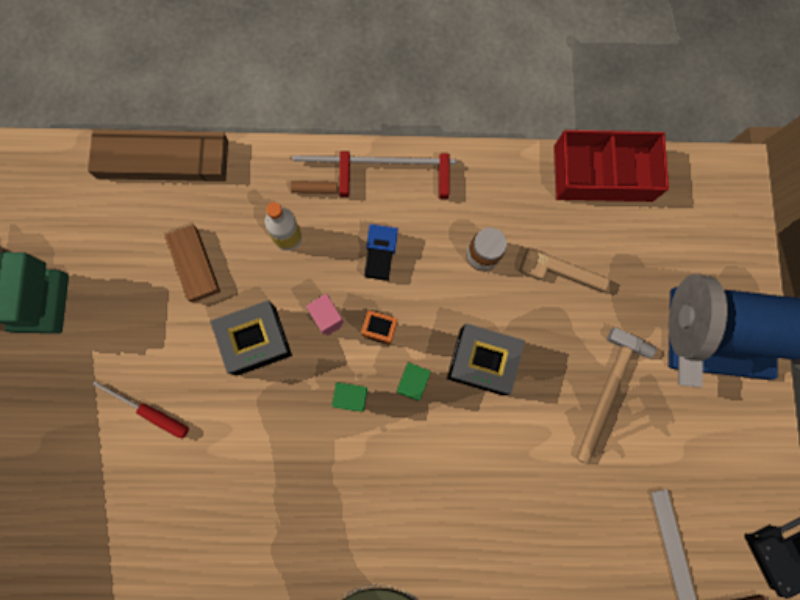

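View pics/scene0.png

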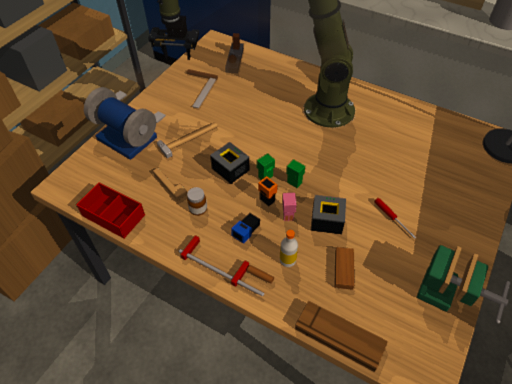

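Top view: the orange pack is at about (243,209) in camera pixels. The left dock is at about (160,216), with a green look-alike at (264,244) and a pink one at (207,201).

```bash
cat > h.py <<'E'
from cell import env, viewer, boxes_of, masks_of
import cv2, numpy as np
from scipy.spatial.transform import Rotation as R
def cam(name): 
    k=viewer.get_calibration(name); f=192/np.tan(np.radians(k["fov_y"]/2))
    return k["position"],R.from_euler("xyz",k["orientation"],degrees=True).as_matrix(),f,k["cx"],k["cy"]
def onplane(c,px,z):
    p,M,f,cx,cy=c; px=np.atleast_2d(px).astype(float)
    d=np.c_[(px[:,0]-cx)/f,-(px[:,1]-cy)/f,-np.ones(len(px))]@M.T
    return p+d*((z-p[2])/d[:,2])[:,None]
def proj(c,X):
    p,M,f,cx,cy=c; q=(np.atleast_2d(X)-p)@M
    return np.c_[cx+f*q[:,0]/-q[:,2], cy+f*q[:,1]/q[:,2]]
def hsv(im,lo,hi): return cv2.inRange(cv2.cvtColor(im,cv2.COLOR_RGB2HSV),lo,hi)
def blob(m,near,r):
    n,l,s,c=cv2.connectedComponentsWithStats(m)
    best=[i for i in range(1,n) if s[i,4]>25 and np.hypot(*(c[i]-near))<r]
    return np.isin(l,best)
def rect(c,m,z):
    v,u=np.nonzero(m); P=onplane(c,np.c_[u,v],z)[:,:2]
    return cv2.minAreaRect((P*1000).astype(np.float32))
E
python3 - <<'E'
from h import *
T=cv2.imread("pics/top0.png")[:,:,::-1].copy(); S=cv2.imread("pics/scene0.png")[:,:,::-1].copy()
ct,cs=cam("top"),cam("scene")
o=blob(hsv(T,(5,170,120),(14,255,255)),(243,209),14); print("pack",o.sum(),rect(ct,o,.1))
for nm,pt,ps in [("L",(160,215),(329,208)),("R",(313,229),(230,156))]:
    a=blob(hsv(T,(22,120,90),(32,255,255)),pt,14); b=blob(hsv(S,(22,120,90),(32,255,255)),ps,14)
    print(nm,a.sum(),b.sum())
    for z in (.083,.095): print(z,rect(ct,a,z),rect(cs,b,z) if b.sum() else "")
for nm,lo,hi,p in [("green1",(45,100,50),(75,255,255),(264,244)),("green2",(45,100,50),(75,255,255),(224,254)),("pink",(160,60,100),(179,255,255),(207,201))]:
    m=blob(hsv(T,lo,hi),p,14); print(nm,m.sum(), rect(ct,m,.1) if m.sum() else "")
print(cam("wrist")[0])
E
```

```text
pack 175 ((571.4862060546875, 6.116405487060547), (55.89530563354492, 45.420738220214844), 74.600341796875)
L 135 87
0.083 ((552.1334228515625, 240.13833618164062), (46.47434997558594, 60.975440979003906), 20.854005813598633) ((546.12646484375, 236.11520385742188), (48.67837142944336, 62.17903137207031), 23.744590759277344)
0.095 ((550.5813598632812, 237.52471923828125), (45.95602798461914, 60.2953987121582), 20.85408592224121) ((554.857177734375, 238.52236938476562), (48.22977828979492, 61.60598373413086), 23.744564056396484)
R 134 57
0.083 ((518.1231689453125, -189.9139404296875), (62.9243278503418, 46.6611442565918), 74.01033020019531) ((512.0150756835938, -196.8443603515625), (62.53412628173828, 49.18361282348633), 71.43692016601562)
0.095 ((516.950439453125, -187.73135375976562), (62.22256851196289, 46.14073944091797), 74.01031494140625) ((521.0602416992188, -190.44708251953125), (61.95781326293945, 48.730384826660156), 71.43692779541016)
green1 330 ((473.8229675292969, -55.271156311035156), (43.434654235839844, 56.1711540222168), 69.38495635986328)
green2 330 ((446.2572937011719, 55.57841110229492), (56.2210578918457, 42.69694519042969), 81.35560607910156)
pink 315 ((593.9681396484375, 105.39553833007812), (57.39668655395508, 43.456790924072266), 32.58921432495117)
[ 0.32504263 -0.56861767  0.38398793]
```

Request:
apply_moves --pt "1 -0.8 -0.65 0 0 -0.596 1" --pt "1 -0.8 -0.65 0 0 -0.596 1" --pt "1 -0.8 -0.65 0 0 -0.596 1" --pt "1 -0.8 -0.65 0 0 -0.596 1" --pt "1 -0.8 -0.65 0 0 -0.596 1" --pt "1 -0.8 -0.65 0 0 -0.596 1" --pt "1 -0.8 -0.65 0 0 -0.596 1" --pt "1 -0.8 -0.65 0 0 -0.596 1" --pt "1 -0.8 -0.65 0 0 -0.596 1" --pt "1 -0.8 -0.65 0 0 -0.596 1"

```text
time_s: 1.5
tool_pos: [0.3765, -0.3718, 0.317]
tool_rot: [-179.9, -0.0, 74.4]
force: [-0.5, 0.3, -1.0]
grip_width: 0.087
grasp_force: 0.0
```

Request:
apply_moves --pt "1 0.215 0 0 0 0 1" --pt "1 0.215 0 0 0 0 1" --pt "1 0.215 0 0 0 0 1" --pt "1 0.215 0 0 0 0 1" --pt "1 0.215 0 0 0 0 1" --pt "1 0.215 0 0 0 0 1"

```text
time_s: 2.1
tool_pos: [0.4727, -0.1885, 0.3176]
tool_rot: [-179.9, 0.0, 74.7]
force: [-0.9, -0.1, 0.2]
grip_width: 0.0867
grasp_force: 0.0
```

Request:
apply_moves --pt "1 0.215 0 0 0 0 1" --pt "1 0.215 0 0 0 0 1" --pt "1 0.215 0 0 0 0 1" --pt "1 0.215 0 0 0 0 1" --pt "1 0.215 0 0 0 0 1" --pt "1 0.215 0 0 0 0 1"

```text
time_s: 2.7
tool_pos: [0.5673, -0.0088, 0.3171]
tool_rot: [-179.9, 0.0, 74.6]
force: [0.7, -0.5, -0.5]
grip_width: 0.0871
grasp_force: 0.0
```

Run:
```python
from h import *
o=env.get_obs(); print(o["time_s"],o["tool_pos"],o["tool_rot"],o["qpos"],o["force"])
c=cam("wrist"); im=viewer.read_camera("wrist"); cv2.imwrite("pics/w1.png",im[:,:,::-1]); print(viewer.get_calibration("wrist"))
g=proj(c,[[.571,.006,.1],[.551,.238,.088]]); print(g)
m=blob(hsv(im,(5,170,120),(14,255,255)),g[0],60); print(m.sum(),rect(c,m,.1))
m=blob(hsv(im,(22,120,90),(32,255,255)),g[1],60); print(m.sum(),rect(c,m,.088) if m.sum() else "")
```

```text
2.7 [ 0.56729879 -0.00880292  0.3171004 ] [-1.79901288e+02  2.08037347e-02  7.45742622e+01] [ 32.12903767   9.47025527 -38.91370864  81.44148328   5.91630738
  91.25645144 -21.70682719] [ 0.67826368 -0.45514025 -0.49391317]
{'fov_y': 68.57206107792105, 'cx': 255.5424450085372, 'cy': 190.82450010691252, 'position': array([0.58746327, 0.0588005 , 0.51297925]), 'orientation': array([-15.5257975 ,   0.05818154, -15.54637048])}
[[254.89665785 153.14374835]
 [192.73855638 -15.8208191 ]]
235 ((571.9545288085938, 6.1710357666015625), (57.19902038574219, 43.276954650878906), 74.6348648071289)
174 ((549.0877075195312, 208.9436492919922), (21.053497314453125, 44.84635543823242), 74.59255981445312)
```

View pics/w1.png

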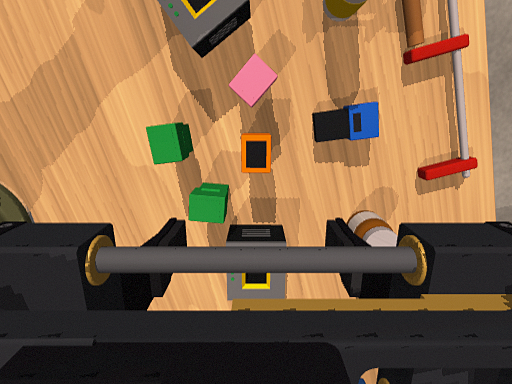

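The wrist view shows the orange pack alone at about (256,153). That agrees with the top view to 1 mm: (0.572, 0.006), yaw -15.4°. There is free room for the fingers on both sides.

Request:
apply_moves --pt "0.078 0.003 0.2 0 0 0 1" --pt "0.078 0.003 0.5 0 0 0 1" --pt "0.078 0.003 0.7 0 0 0 1" --pt "0.078 0.003 0.9 0 0 0 1" --pt "0.078 0.003 1 0 0 0 1" --pt "0.078 0.003 1 0 0 0 1" --pt "0.078 0.003 1 0 0 0 1" --pt "0.078 0.003 1 0 0 0 1"

```text
time_s: 3.55
tool_pos: [0.5732, 0.0057, 0.1201]
tool_rot: [179.8, -0.0, 74.5]
force: [0.5, -0.5, 0.2]
grip_width: 0.087
grasp_force: 0.0
```

Request:
apply_moves --pt "0 0 0.1 0 0 0 1" --pt "0 0 0.2 0 0 0 1" --pt "0 0 0.27 0 0 0 1" --pt "0 0 0.27 0 0 0 1" --pt "0 0 0.27 0 0 0 1"

```text
time_s: 4.05
tool_pos: [0.5725, 0.0071, 0.065]
tool_rot: [179.9, -0.0, 74.6]
force: [1.1, -0.1, 0.1]
grip_width: 0.0871
grasp_force: 0.0
```

Request:
apply_moves --pt "0 0 0 0 0 0 0.3" --pt "0 0 0 0 0 0 0.3" --pt "0 0 0 0 0 0 0.3" --pt "0 0 0 0 0 0 0.3" --pt "0 0 0 0 0 0 0.3" --pt "0 0 0 0 0 0 0.3" --pt "0 0 0 0 0 0 0.3" --pt "0 0 0 0 0 0 0.3" --grip_force 45

```text
time_s: 4.85
tool_pos: [0.5718, 0.0071, 0.0641]
tool_rot: [-180.0, 0.0, 74.6]
force: [0.6, 0.2, 0.2]
grip_width: 0.0416
grasp_force: 45.0
```

Run:
```python
from h import *
o=env.get_obs(); print(o["time_s"],o["tool_pos"],o["tool_rot"],o["grip_width"],o["grasp_force"],o["force"])
```

```text
4.85 [0.57181576 0.00711184 0.06413146] [-1.79996285e+02  5.60243861e-03  7.45899719e+01] 0.041588647329911334 44.99897360801697 [0.55263607 0.24845242 0.17792588]
```

Request:
apply_moves --pt "0 0 -0.15 0 0 0 0.3" --pt "0 0 -0.35 0 0 0 0.3" --pt "0 0 -0.6 0 0 0 0.3" --pt "0 0 -0.8 0 0 0 0.3" --pt "0 0 -0.95 0 0 0 0.3" --pt "0.2 0 -0.95 0 0 -0.1 0.3" --pt "0.4 -0.05 -0.95 0 0 -0.2 0.3" --pt "0.6 -0.07 -0.95 0 0 -0.3 0.3" --pt "0.65 -0.075 -0.95 0 0 -0.4 0.3" --pt "0.65 -0.075 -0.95 0 0 -0.435 0.3" --pt "0.65 -0.075 -0.95 0 0 -0.435 0.3" --pt "0.65 -0.075 -0.95 0 0 -0.435 0.3" --pt "0.65 -0.075 -0.95 0 0 -0.435 0.3"

```text
time_s: 6.15
tool_pos: [0.592, 0.1356, 0.2539]
tool_rot: [-180.0, 0.0, 111.8]
force: [-0.2, -0.2, -1.0]
grip_width: 0.0415
grasp_force: 45.0
```

Run:
```python
from h import *
o=env.get_obs(); print(o["time_s"],o["tool_pos"],o["tool_rot"],o["grip_width"],o["grasp_force"],o["force"])
c=cam("wrist"); im=viewer.read_camera("wrist"); cv2.imwrite("pics/w2.png",cv2.resize(im,(768,576))[:,:,::-1])
np.save("w2.npy",np.array([*c[0],*c[1].ravel(),*c[2:]]));cv2.imwrite("w2raw.png",im[:,:,::-1])
g=proj(c,[[.551,.238,.088]]); print(g)
m=blob(hsv(im,(22,120,90),(32,255,255)),g[0],60)
for z in (.083,.089,.095): print(z,m.sum(),rect(c,m,z) if m.sum() else "")
```

```text
6.15 [0.59196592 0.13562376 0.25389707] [-1.79974158e+02  1.72767094e-02  1.11847418e+02] 0.041546485836905636 44.997907876968384 [-0.1922764  -0.23789149 -0.95055175]
[[255.47861999  79.6756896 ]]
0.083 923 ((551.2152099609375, 238.49014282226562), (48.47348403930664, 61.770538330078125), 21.073261260986328)
0.089 923 ((551.4501342773438, 237.89991760253906), (47.68042755126953, 60.759849548339844), 21.07329559326172)
0.095 923 ((551.6851196289062, 237.30978393554688), (46.88728332519531, 59.7491455078125), 21.073301315307617)
```

View pics/w2.png

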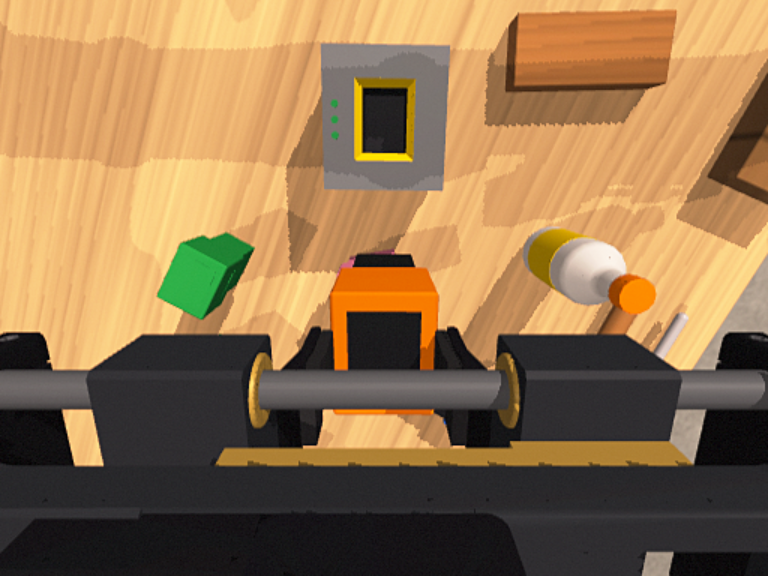

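The wrist view shows the left dock's yellow mouth at about (256,80) in camera pixels, giving (0.551, 0.238) and yaw 21.1°. The pack is held squarely, and the glue bottle on the right is clear.

Request:
apply_moves --pt "0.15 0 0 0 0 0.009 0.3" --pt "0.35 0.001 0 0 0 0.009 0.3" --pt "0.5 0.002 0.05 0 0 0.009 0.3" --pt "0.556 0.002 0.15 0 0 0.009 0.3" --pt "0.556 0.002 0.3 0 0 0.009 0.3" --pt "0.556 0.002 0.4 0 0 0.009 0.3" --pt "0.556 0.002 0.425 0 0 0.009 0.3" --pt "0.556 0.002 0.425 0 0 0.009 0.3" --pt "0.556 0.002 0.425 0 0 0.009 0.3"

```text
time_s: 7.1
tool_pos: [0.5515, 0.2399, 0.1704]
tool_rot: [179.9, -0.0, 111.2]
force: [-0.1, -0.2, -2.0]
grip_width: 0.0415
grasp_force: 45.0
```

Run:
```python
from h import *
o=env.get_obs(); print(o["time_s"],o["tool_pos"],o["tool_rot"],o["force"])
im=viewer.read_camera("wrist"); cv2.imwrite("pics/w3.png",cv2.resize(im,(768,576))[:,:,::-1])
```

```text
7.1 [0.55149301 0.23988857 0.17042194] [ 1.79893783e+02 -4.02791824e-03  1.11154425e+02] [-0.14280556 -0.15189802 -2.04651542]
```

View pics/w3.png

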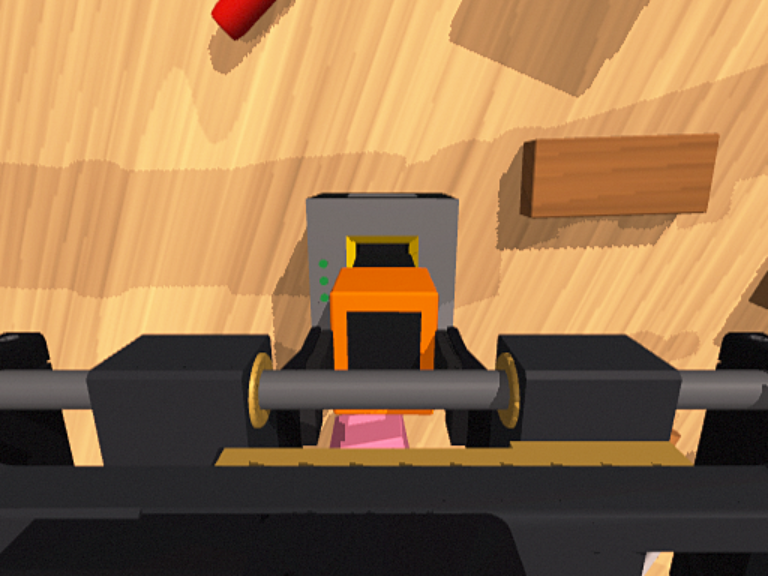

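The pack sits centred over the mouth: the yellow frame spans columns 347–418 and the head 332–437. Descending slowly.

Request:
apply_moves --pt "0 0 0.03 0 0 0 0.3" --pt "0 0 0.06 0 0 0 0.3" --pt "0 0 0.09 0 0 0 0.3" --pt "0 0 0.11 0 0 0 0.3" --pt "0 0 0.125 0 0 0 0.3" --pt "0 0 0.14 0 0 0 0.3" --pt "0 0 0.155 0 0 0 0.3" --pt "0 0 0.155 0 0 0 0.3"

```text
time_s: 7.95
tool_pos: [0.5505, 0.2395, 0.1376]
tool_rot: [-180.0, 0.0, 111.2]
force: [-0.2, 0.1, -2.6]
grip_width: 0.0417
grasp_force: 45.0
```

Request:
apply_moves --pt "0 0 0.025 0 0 0 0.3" --pt "0 0 0.05 0 0 0 0.3" --pt "0 0 0.075 0 0 0 0.3" --pt "0 0 0.075 0 0 0 0.3"

```text
time_s: 8.35
tool_pos: [0.5501, 0.2394, 0.122]
tool_rot: [-179.9, -0.0, 111.2]
force: [-0.8, 0.4, -1.4]
grip_width: 0.0413
grasp_force: 45.0
```

Request:
apply_moves --pt "0 0 0.01 0 0 0 0.3" --pt "0 0 0.02 0 0 0 0.3" --pt "0 0 0.02 0 0 0 0.3"

```text
time_s: 8.65
tool_pos: [0.5506, 0.2396, 0.1189]
tool_rot: [-180.0, 0.0, 111.2]
force: [0.2, 0.4, -2.1]
grip_width: 0.0417
grasp_force: 45.0
```

```bash
cat > o.py <<'E'
from h import *
o=env.get_obs(); print(o["time_s"],*[np.round(o[k],4) for k in ("tool_pos","tool_rot","force","grip_width","wrist_torque")])
E
python3 o.py
```

```text
8.65 [0.5506 0.2396 0.1189] [-1.799782e+02  5.700000e-03  1.112011e+02] [ 0.2381  0.374  -2.109 ] 0.0417 [ 0.0087 -0.1277 -0.0401]
```

Request:
apply_moves --pt "0 0 0.01 0 0 0 0.3" --pt "0 0 0.015 0 0 0 0.3" --pt "0 0 0.015 0 0 0 0.3"

```text
time_s: 8.95
tool_pos: [0.5506, 0.2397, 0.1159]
tool_rot: [-180.0, 0.0, 111.2]
force: [-0.2, -0.9, -1.7]
grip_width: 0.0416
grasp_force: 45.0
```

Request:
apply_moves --pt "0 0 0.01 0 0 0 0.3" --pt "0 0 0.015 0 0 0 0.3" --pt "0 0 0.015 0 0 0 0.3"

```text
time_s: 9.25
tool_pos: [0.5505, 0.2396, 0.1129]
tool_rot: [-180.0, 0.0, 111.2]
force: [0.0, -0.1, -2.3]
grip_width: 0.0416
grasp_force: 45.0
```

Request:
apply_moves --pt "0 0 0.01 0 0 0 0.3" --pt "0 0 0.015 0 0 0 0.3" --pt "0 0 0.015 0 0 0 0.3"

```text
time_s: 9.55
tool_pos: [0.5509, 0.2401, 0.111]
tool_rot: [180.0, 0.0, 111.2]
force: [-0.8, -0.7, 4.4]
grip_width: 0.0419
grasp_force: 45.0
```

Request:
apply_moves --pt "0 0 0.007 0 0 0 0.3" --pt "0 0 0.007 0 0 0 0.3" --pt "0 0 0.007 0 0 0 0.3"

```text
time_s: 9.85
tool_pos: [0.551, 0.2401, 0.1098]
tool_rot: [179.9, 0.0, 111.2]
force: [-2.0, 0.3, 5.3]
grip_width: 0.0415
grasp_force: 45.0
```

Request:
apply_moves --pt "0 0 0.007 0 0 0 0.3" --pt "0 0 0.007 0 0 0 0.3" --pt "0 0 0.007 0 0 0 0.3"

```text
time_s: 10.15
tool_pos: [0.551, 0.2401, 0.1086]
tool_rot: [179.9, 0.0, 111.2]
force: [-2.5, -1.1, 7.2]
grip_width: 0.0415
grasp_force: 45.0
```

Request:
apply_moves --pt "0 0 0.005 0 0 0 0.3" --pt "0 0 0.005 0 0 0 0.3" --pt "0 0 0.005 0 0 0 0.3"

```text
time_s: 10.45
tool_pos: [0.551, 0.2401, 0.1076]
tool_rot: [179.9, 0.0, 111.2]
force: [-1.7, -1.1, 7.8]
grip_width: 0.0417
grasp_force: 45.0
```

Request:
apply_moves --pt "0 0 0.005 0 0 0 0.3" --pt "0 0 0.005 0 0 0 0.3" --pt "0 0 0.005 0 0 0 0.3"

```text
time_s: 10.75
tool_pos: [0.5511, 0.2402, 0.1072]
tool_rot: [179.9, 0.0, 111.2]
force: [-2.3, -1.2, 9.8]
grip_width: 0.0417
grasp_force: 45.0
```

Request:
apply_moves --pt "0 0 0.005 0 0 0 0.3" --pt "0 0 0.005 0 0 0 0.3" --pt "0 0 0.005 0 0 0 0.3"

```text
time_s: 11.05
tool_pos: [0.5512, 0.2403, 0.1068]
tool_rot: [179.9, 0.0, 111.2]
force: [-3.9, -0.9, 13.3]
grip_width: 0.0416
grasp_force: 45.0
```

Request:
apply_moves --pt "0 0 0.005 0 0 0 0.3" --pt "0 0 0.005 0 0 0 0.3" --pt "0 0 0.005 0 0 0 0.3"

```text
time_s: 11.35
tool_pos: [0.5514, 0.2404, 0.1065]
tool_rot: [179.9, 0.1, 111.2]
force: [-5.2, -2.1, 17.1]
grip_width: 0.0419
grasp_force: 45.1
```

The force is rising steeply only about 4 mm after contact. That fits a carriage that started locked and is now on its stop. Backing off to see whether it follows upward.

Request:
apply_moves --pt "0 0 -0.015 0 0 0 0.3" --pt "0 0 -0.03 0 0 0 0.3" --pt "0 0 -0.035 0 0 0 0.3" --pt "0 0 -0.035 0 0 0 0.3"

```text
time_s: 11.75
tool_pos: [0.551, 0.2401, 0.1115]
tool_rot: [179.9, 0.0, 111.2]
force: [-2.0, 0.2, 6.3]
grip_width: 0.0418
grasp_force: 45.0
```

Request:
apply_moves --pt "0 0 -0.015 0 0 0 0.3" --pt "0 0 -0.015 0 0 0 0.3" --pt "0 0 -0.015 0 0 0 0.3"

```text
time_s: 12.05
tool_pos: [0.5509, 0.24, 0.1138]
tool_rot: [180.0, 0.0, 111.2]
force: [-2.1, 1.1, 5.4]
grip_width: 0.0416
grasp_force: 45.0
```

Request:
apply_moves --pt "0 0 -0.015 0 0 0 0.3" --pt "0 0 -0.015 0 0 0 0.3" --pt "0 0 -0.015 0 0 0 0.3"

```text
time_s: 12.35
tool_pos: [0.5508, 0.2399, 0.1164]
tool_rot: [180.0, -0.0, 111.2]
force: [-0.6, -0.2, 4.6]
grip_width: 0.0419
grasp_force: 45.0
```

The carriage follows upward, so it had been locked. Letting it rise all the way.

Request:
apply_moves --pt "0 0 -0.01 0 0 0 0.3" --pt "0 0 -0.01 0 0 0 0.3" --pt "0 0 -0.01 0 0 0 0.3"

```text
time_s: 12.65
tool_pos: [0.5505, 0.2395, 0.1179]
tool_rot: [-180.0, -0.0, 111.2]
force: [-0.5, 0.4, 1.5]
grip_width: 0.0419
grasp_force: 45.0
```

Request:
apply_moves --pt "0 0 -0.015 0 0 0 0.3" --pt "0 0 -0.015 0 0 0 0.3" --pt "0 0 -0.015 0 0 0 0.3" --pt "0 0 -0.015 0 0 0 0.3"

```text
time_s: 13.05
tool_pos: [0.5505, 0.2394, 0.121]
tool_rot: [-180.0, 0.0, 111.2]
force: [0.6, 0.2, -1.8]
grip_width: 0.0416
grasp_force: 45.0
```

```bash
python3 o.py
```

```text
13.05 [0.5505 0.2394 0.121 ] [-1.799613e+02  1.550000e-02  1.111969e+02] [ 0.5547  0.226  -1.7954] 0.0416 [ 0.01   -0.0915  0.0153]
```

Request:
apply_moves --pt "0 0 0.015 0 0 0 0.3" --pt "0 0 0.025 0 0 0 0.3" --pt "0 0 0.035 0 0 0 0.3" --pt "0 0 0.045 0 0 0 0.3" --pt "0 0 0.055 0 0 0 0.3" --pt "0 0 0.065 0 0 0 0.3" --pt "0 0 0.07 0 0 0 0.3" --pt "0 0 0.075 0 0 0 0.3" --pt "0 0 0.08 0 0 0 0.3" --pt "0 0 0.08 0 0 0 0.3"

```text
time_s: 14.05
tool_pos: [0.5511, 0.2402, 0.1071]
tool_rot: [179.9, 0.0, 111.2]
force: [-2.4, -0.7, 10.4]
grip_width: 0.0418
grasp_force: 45.0
```

Request:
apply_moves --pt "0 0 0.003 0 0 0 0.3" --pt "0 0 0.005 0 0 0 0.3" --pt "0 0 0.005 0 0 0 0.3" --pt "0 0 0.005 0 0 0 0.3"

```text
time_s: 14.45
tool_pos: [0.5512, 0.2403, 0.1068]
tool_rot: [179.9, 0.0, 111.2]
force: [-4.1, -1.5, 13.9]
grip_width: 0.0422
grasp_force: 45.0
```

Request:
apply_moves --pt "0 0 -0.015 0 0 0 0.3" --pt "0 0 -0.03 0 0 0 0.3" --pt "0 0 -0.035 0 0 0 0.3" --pt "0 0 -0.035 0 0 0 0.3" --pt "0 0 -0.035 0 0 0 0.3"

```text
time_s: 14.95
tool_pos: [0.5508, 0.2399, 0.1112]
tool_rot: [180.0, -0.0, 111.2]
force: [-0.3, -0.1, 0.9]
grip_width: 0.0416
grasp_force: 45.0
```

```bash
python3 o.py
```

```text
14.95 [0.5508 0.2399 0.1112] [ 1.799789e+02 -1.400000e-02  1.112069e+02] [-0.2823 -0.1135  0.8567] 0.0416 [ 0.175  -0.1856  0.0189]
```

The force has dropped to 0.9 N at the same height where it was 6.3 N before, so the carriage is locked. Releasing and retreating.

Request:
apply_moves --pt "0 0 0 0 0 0 0.7" --pt "0 0 0 0 0 0 0.9" --pt "0 0 0 0 0 0 0.9" --pt "0 0 0 0 0 0 0.9" --pt "0 0 0 0 0 0 0.9" --pt "0 0 0 0 0 0 0.9"

```text
time_s: 15.55
tool_pos: [0.5507, 0.2396, 0.1113]
tool_rot: [-180.0, 0.0, 111.2]
force: [-0.1, 0.4, 0.9]
grip_width: 0.0761
grasp_force: 0.0
```

Request:
apply_moves --pt "0 0 -0.05 0 0 0 0.9" --pt "0 0 -0.2 0 0 0 0.9" --pt "0 0 -0.4 0 0 0 0.9" --pt "0 0 -0.6 0 0 0 0.9" --pt "-0.2 0 -0.75 0 0 0 0.9" --pt "-0.4 0 -0.75 0 0 0 0.9" --pt "-0.5 0 -0.75 0 0 0 0.9" --pt "-0.5 0 -0.75 0 0 0 0.9" --pt "-0.5 0 -0.75 0 0 0 0.9"

```text
time_s: 16.45
tool_pos: [0.5866, 0.147, 0.2618]
tool_rot: [180.0, -0.1, 111.2]
force: [-0.0, 0.4, 0.1]
grip_width: 0.0785
grasp_force: 0.0
```

```bash
python3 o.py
python3 - <<'E'
from h import *
c=cam("wrist"); im=viewer.read_camera("wrist"); cv2.imwrite("pics/w4.png",cv2.resize(im,(768,576))[:,:,::-1])
m=blob(hsv(im,(5,170,120),(14,255,255)),proj(c,[[.551,.238,.14]])[0],50)
# head top: locked expects z ~ .1112-.0641+.1=.147, raised .154; width tells roughly
for z in (.140,.147,.154): print(z,m.sum(),rect(c,m,z))
E
```

```text
16.45 [0.5866 0.147  0.2618] [ 1.799830e+02 -5.000000e-02  1.111819e+02] [-0.0441  0.4066  0.1315] 0.0785 [ 0.105  -0.1391 -0.0067]
0.14 636 ((551.870849609375, 237.83612060546875), (44.25142288208008, 55.23291015625), 21.0368709564209)
0.147 636 ((552.071533203125, 237.30691528320312), (43.276275634765625, 54.01576232910156), 21.03689956665039)
0.154 636 ((552.2721557617188, 236.77769470214844), (42.30120086669922, 52.7987060546875), 21.03687286376953)
```

View pics/w4.png

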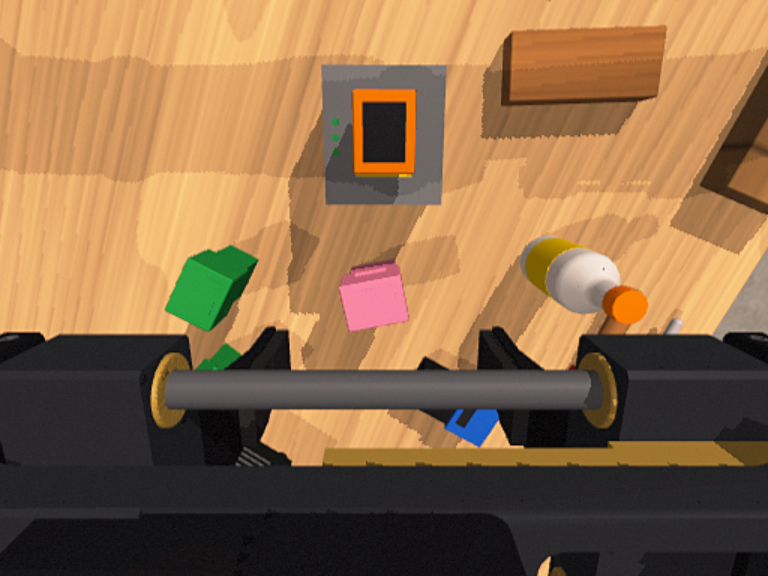

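The pack is upright in the left dock with its head at about (256,88) in camera pixels. Its apparent size fits the locked height, and the neighbouring things look untouched.

```bash
python3 -c "
from cell import env; print(env.sign_off())"
```

```text
the job is handed in; nothing more can be done
None
```

The orange pack is in the left dock's bay, and the force and camera checks indicate it is locked down. The latch started locked, so the first press released it and the second locked it. The highest force I read was about 19 N (limit 25 N), and I handed the job in at about 16.5 s.

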